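# Put the freight cars away after the running session

## Robot

A 6-joint arm with a two-finger parallel gripper is mounted at the origin on the work surface. World frame = base frame: x ahead of the robot, y to its left, z up, the work surface at z = 0. Lengths are in m, angles in degrees, forces in N, time in s.
With the tool pointing down it reaches from about 0.3 to 0.75 m from the base axis. Payload 8.5 kg.
Tool frame: the origin (TCP) lies between the finger pads; the fingertips stand 25 mm ahead of it and the grasp point (between the pads) lies 6 mm ahead of it; y points along the fingers, z is the direction in which the jaws open and shut, and the axes are right-handed (so a half turn about y gives the same grasp; the last joint's range is limited). The gripper opens to 88 mm and grips with 3 to 60 N. Pads are 18 mm wide; open, the fingers measure 123 mm over their backs; the gripper's body (75 mm by 187 mm) begins 45 mm behind the grasp point.
Start: joints at [64.842, 21.807, 74.336, -0, 83.858, -12.336], TCP at [0.122, 0.536, 0.264] pointing down, gripper open.
Joint ranges: [-178.18, 178.18], [-50.72, 133.34], [12.68, 142.11], [-81.47, 261.47], [9.98, 163.14], [-165.26, 165.26]. Speed limits (degrees/s): [136.94, 136.94, 180, 180, 180, 180].

## Interface

Orientations are given as a 3x3 rotation matrix whose columns are the frame's x, y, z axes.
In Python, from plant import ctrl, snapshot, job_done, spot_in gives the robot as it stands.
- The arm moves only by the tool drive_tool, never from a script. Its argument "motion" is a list of rows, each a list of 6 numbers: the shift along the world's x, y, z in m, then the turn, a rotation vector about the world's x, y, z in rad. In form: [[x, y, z, rx, ry, rz], ...]. A call has 1 to 20 rows; each row shifts and turns the commanded pose from where the row before left it; what a row does not reach is not made up. A row lasts 1/8 s, in which the tool goes at most 62.5 mm and 10.7 degrees, less where a joint would pass 70% of its speed; a pose out of reach is approached as far as the arm can. A call is refused whole if a number of a shift passes 0.0625 or a number of a turn 0.188, either way. A call with a gripper value outside its range is refused whole. "jaw" is the finger opening in m, from 0 to 0.0881, set as the call begins (left out, the last holds). The fingers move at their own pace and stop on an object; "force" is the grip in N (left out, the last holds). Time passes only in rows, so rows that do not move let the fingers close. It gives the time, the measured TCP pose, the force and the opening at its end, in the units of the state.
- ctrl.state(): the state, without advancing time (a new reading comes with each control period).
- snapshot(name): name is "scene" or "side" or "wrist"; returns a dict with "color" (420x560x3 uint8, red, green, blue), "z_map" (420x560 float32, m along the optical axis (not along the pixel's ray), 0 where there is no reading), "fx", "fy", "cx", "cy" (pixels), "world_to_cam" (4x4, takes a point from world to camera coordinates). Camera axes: x right, y down, z forward; pixel columns grow to the right and rows downward; lengths in m; the calibration is good to about 2 mm. A picture is of the moment at which its call begins.
- job_done(): hands the job in, once; it reports no verdict.
Trained networks look in the newest picture that a camera, given by its name, has taken for a name from the list of things; names that differ only in an ending like _2 or _b are one class to them, and where a whole thing is asked for, a point or a joint stands for the part that bears it (a point fixed in the world has none). Each returns a list of dicts, best first, with "confidence" (0 to 1); they miss things now and then, are a little off and sometimes report something else, mostly with a low value. They report only what shows in the picture. A call takes as long as a camera call. They do not tell look-alikes from the thing itself.
- spot_in(label, camera): "location" ([x, y, z] in m, in world coordinates, good to about 4 mm: the middle of the surface that is visible of it).
The state is a dict: "t": time; "q": joint angles; "joint_velocities": joint speeds; "joint_torque": joint torques, N m; "position": TCP position; "tool_rot": TCP orientation; "wrist_force": force on the tool from outside, world axes, zero at the start; "torque": the same for the moment, N m; "gripper_width": opening from 0.0 (shut) to 1.0 (fully open).
Only numpy, scipy, OpenCV 4.12 (cv2) and the standard library are available. Lean on these libraries where they do the work, as an engineer would, in place of code of your own. Each camera call takes 0.05 s, during which the arm holds its last target. There are 200 camera calls.

## Task

Put the four freight cars on the bench away, each on its wheels in a free lane: the tank car, the hopper and the untagged boxcar each go into the wooden tray that already holds a car of the same kind, and the boxcar with the red bad-order tag goes into the blue repair tray. They are delicate models, so keep them upright and set them down rather than drop them, and leave the locomotive on its stand and the little paint jar where they are.

Things in the scene. Friction and masses are not known exactly. Their poses are not given: they have to be found in the camera images.
- tank_car: HO model freight car: white round tank (34 mm diameter, axis 31 mm up), two blue bands, small dome on top. 138 mm long over couplers, 34 mm wide, 54 mm high, about 120 g; stands on its wheels on the bench. Origin on the ground under its centre, x along its length, z up. Grasp from above across its width at mid-length, on its round sides 24 to 45 mm above the ground. Either end may lead.
- hopper_car: HO model freight car: mustard-yellow covered hopper with four round hatches in a row on its roof. 138 mm long over couplers, 35 mm wide, 50 mm high, about 120 g; stands on its wheels on the bench. Origin on the ground under its centre, x along its length, z up. Grasp from above across its width at mid-length, on its flat sides 24 to 45 mm above the ground. Either end may lead.
- boxcar: HO model freight car: red-brown boxcar, plain roof with a grey walkway along the middle. 138 mm long over couplers, 36 mm wide, 49 mm high, about 120 g; stands on its wheels on the bench. Origin on the ground under its centre, x along its length, z up. Grasp from above across its width at mid-length, on its flat sides 24 to 45 mm above the ground. Either end may lead.
- bad_order_car: HO model freight car: dark green boxcar wearing a bright red bad-order tag (36 by 28 mm) on its roof. 138 mm long over couplers, 36 mm wide, 53 mm high, about 120 g; stands on its wheels on the bench. Origin on the ground under its centre, x along its length, z up. Grasp from above across its width at mid-length, on its flat sides 24 to 45 mm above the ground. Either end may lead.
- tank_tray: Fixed wooden tray (sizes in mm), 172 (x) by 146 (y), walls 28 high; two lanes along x, each 160 by 62 inside, floor 5 above the bench, 10 mm divider 24 high. Origin: centre of underside; z up. The free lane's centre is at x = 0, y = -36; the other holds a fixed black tank car, 36 mm wide, at y = +44, top 55 above the bench.
- hopper_tray: Fixed wooden tray (sizes in mm), 172 (x) by 146 (y), walls 28 high; two lanes along x, each 160 by 62 inside, floor 5 above the bench, 10 mm divider 24 high. Origin: centre of underside; z up. The free lane's centre is at x = 0, y = +36; the other holds a fixed grey covered hopper with round roof hatches, 36 mm wide, at y = -44, top 55 above the bench.
- boxcar_tray: Fixed wooden tray (sizes in mm), 172 (x) by 146 (y), walls 28 high; two lanes along x, each 160 by 62 inside, floor 5 above the bench, 10 mm divider 24 high. Origin: centre of underside; z up. The free lane's centre is at x = 0, y = -36; the other holds a fixed rusty-orange boxcar, 36 mm wide, at y = +44, top 55 above the bench.
- repair_tray: Fixed blue plastic repair tray, 172 mm (x) by 104 mm (y), walls 26 mm high, floor 5 mm above the bench. One free lane along x with a dark floor, 160 mm long and 64 mm wide inside, centre at x = 0, y = +14 mm; beside it, on the -y side, a narrow pocket (24 mm) with spare steel wheelsets. Origin: centre of the underside; z up.
- locomotive: Red diesel locomotive, 148 mm long, 35 mm wide, 54 mm high, standing on a wooden display stand with a piece of track (its wheels 16 mm above the bench); a bystander. Origin under its centre at the wheels.
- paint_jar: Small blue paint jar with a white cap, 23 mm diameter, 29 mm high, standing among the cars; a bystander. Origin: centre of its underside.
Not all that is in view belongs to the job. Of the things that look like the hopper_car, the larger one is meant.

How it is judged (in metres and radians):
At the end, for the whole second after the job is handed in: Each car is released, at rest and on its wheels on the floor of its own lane: within 16 mm of the lane's centre along and across, within 0.25 rad of its direction, tilted under 0.12 rad; the locomotive within 20 mm and the paint jar within 30 mm of where they stood, both upright (x of tank_car in the frame of tank_tray between -0.016 and 0.016 m and y of tank_car in the frame of tank_tray between -0.052 and -0.02 m and z of tank_car in the frame of tank_tray between 0 and 0.011 m and angle between each of tank_car, hopper_car, boxcar, bad_order_car's own z axis and vertical below 0.12 rad and angle between the x axis of tank_car and the x axis of tank_tray, either way round below 0.25 rad and linear speed of each of tank_car, hopper_car, boxcar, bad_order_car below 0.02 m/s and angular speed of each of tank_car, hopper_car, boxcar, bad_order_car below 0.2 rad/s and x of hopper_car in the frame of hopper_tray between -0.016 and 0.016 m and y of hopper_car in the frame of hopper_tray between 0.02 and 0.052 m and z of hopper_car in the frame of hopper_tray between 0 and 0.011 m and angle between the x axis of hopper_car and the x axis of hopper_tray, either way round below 0.25 rad and x of boxcar in the frame of boxcar_tray between -0.016 and 0.016 m and y of boxcar in the frame of boxcar_tray between -0.052 and -0.02 m and z of boxcar in the frame of boxcar_tray between 0 and 0.011 m and angle between the x axis of boxcar and the x axis of boxcar_tray, either way round below 0.25 rad and x of bad_order_car in the frame of repair_tray between -0.016 and 0.016 m and y of bad_order_car in the frame of repair_tray between -0.002 and 0.03 m and z of bad_order_car in the frame of repair_tray between 0 and 0.011 m and angle between the x axis of bad_order_car and the x axis of repair_tray, either way round below 0.25 rad and distance of locomotive from where it was at the start of the episode below 0.02 m and angle between each of locomotive, paint_jar's own z axis and vertical below 0.3 rad and distance of paint_jar from where it was at the start of the episode below 0.03 m); the robot touches nothing.
It fails at once if a car is dropped or thrown into its tray (faster than 0.6 m/s inside it) ((z of tank_car in the frame of tank_tray below 0.04 m and horizontal distance between tank_car and tank_tray below 0.08 m and linear speed of tank_car above 0.6 m/s) or (z of hopper_car in the frame of hopper_tray below 0.04 m and horizontal distance between hopper_car and hopper_tray below 0.08 m and linear speed of hopper_car above 0.6 m/s) or (z of boxcar in the frame of boxcar_tray below 0.04 m and horizontal distance between boxcar and boxcar_tray below 0.08 m and linear speed of boxcar above 0.6 m/s) or (z of bad_order_car in the frame of repair_tray below 0.04 m and horizontal distance between bad_order_car and repair_tray below 0.08 m and linear speed of bad_order_car above 0.6 m/s)).
It fails at once if a car is tipped over (angle between any of tank_car, hopper_car, boxcar, bad_order_car's own z axis and vertical above 0.9 rad).
It fails at once if the locomotive is shifted by more than 20 mm or knocked over (distance of locomotive from where it was at the start of the episode above 0.02 m or angle between locomotive's own z axis and vertical above 0.3 rad).
It fails at once if the paint jar is shifted by more than 30 mm or knocked over (distance of paint_jar from where it was at the start of the episode above 0.03 m or angle between paint_jar's own z axis and vertical above 0.3 rad).
It also fails if it takes over 112 s, if anything falls off the work surface, if the arm or the gripper's body presses on something with over 40 N, if the wrist force passes 120 N, or if a joint passes its speed limit or range.

## Working session

There is one attempt and no reset: what is moved stays moved. The work goes in short steps, Python scripts to look and compute and a tool call to move; the robot and the scene stay as the last step left them, time stands still between calls to the robot, and variables do not carry over. Pictures are saved under pics/ and viewed, about 12 in all and at most 16, crops included, and the job is handed in when it is done.

Besides the shell and the picture viewer there is one more tool, called after "Call:" in YAML: its name, and indented under it one key for each argument. drive_tool: Moves the arm, as the interface text tells. Its arguments: {"type":"object","properties":{"motion":{"type":"array"},"jaw":{"type":"number"},"force":{"type":"number"}},"required":["motion"]}

```bash
mkdir -p pics; ls; cat > h.py <<'E'
import numpy as np, cv2
from plant import ctrl, snapshot, job_done, spot_in
def cloud(s):
    z=s["z_map"]; v,u=np.mgrid[:z.shape[0],:z.shape[1]]
    P=np.stack([(u-s["cx"])/s["fx"]*z,(v-s["cy"])/s["fy"]*z,z],-1)
    T=np.linalg.inv(s["world_to_cam"]); W=P@T[:3,:3].T+T[:3,3]
    W[z==0]=np.nan; return W
def save(s,n): cv2.imwrite(f"pics/{n}.png",s["color"][:,:,::-1])
E
python3 - <<'E'
from h import *
st=ctrl.state(); print(st["t"],st["position"],np.round(st["tool_rot"],3).tolist())
for c in ["scene","side"]:
    s=snapshot(c); save(s,c+"0"); print(c,np.round(np.linalg.inv(s["world_to_cam"])[:3,3],2))
    for n in "tank_car hopper_car boxcar bad_order_car tank_tray hopper_tray boxcar_tray repair_tray locomotive paint_jar".split():
        print(n,[(np.round(d["location"],3).tolist(),round(d["confidence"],2)) for d in spot_in(n,c)])
E
```

```text
pics
0.0 [0.12195881 0.53606301 0.26316459] [[0.975, -0.001, 0.222], [-0.222, -0.001, 0.975], [-0.0, -1.0, -0.001]]
scene [ 1.03 -0.34  1.09]
tank_car [([0.65, -0.008, 0.011], 0.66), ([0.445, 0.084, 0.047], 0.59)]
hopper_car [([0.423, 0.238, 0.047], 0.91), ([0.324, 0.402, 0.035], 0.62), ([0.444, 0.082, 0.044], 0.3)]
boxcar [([0.412, -0.247, 0.044], 0.76)]
bad_order_car [([0.446, -0.088, 0.051], 0.59)]
tank_tray [([0.649, -0.005, 0.011], 0.78)]
hopper_tray [([0.662, 0.187, 0.022], 0.94)]
boxcar_tray [([0.65, -0.183, 0.006], 0.96), ([0.662, 0.185, 0.019], 0.39)]
repair_tray [([0.495, 0.393, 0.007], 0.66)]
locomotive [([0.45, -0.38, 0.059], 0.58)]
paint_jar []
side [-0.07 -0.71  0.94]
tank_car [([0.428, 0.08, 0.041], 0.65)]
hopper_car [([0.407, 0.238, 0.043], 0.85), ([0.315, 0.403, 0.036], 0.63), ([0.394, -0.252, 0.049], 0.59)]
boxcar [([0.393, -0.248, 0.047], 0.81)]
bad_order_car []
tank_tray [([0.637, -0.003, 0.012], 0.93)]
hopper_tray [([0.639, 0.158, 0.019], 0.75)]
boxcar_tray [([0.636, -0.186, 0.015], 0.58)]
repair_tray [([0.489, 0.387, 0.015], 0.6)]
locomotive [([0.425, -0.382, 0.056], 0.67)]
paint_jar [([0.407, 0.236, 0.046], 0.5), ([0.418, -0.011, 0.029], 0.45)]
```

View pics/scene0.png

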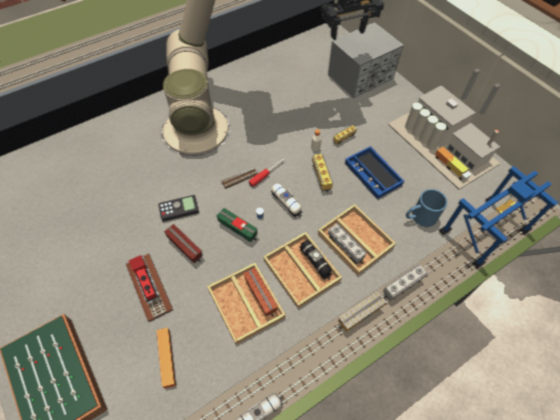

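View pics/side0.png

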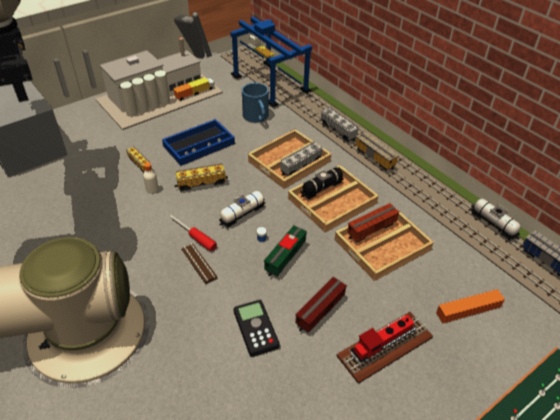

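The scene view shows the hopper at (322,172), a small decoy hopper at (345,133), the tank car at (287,199), the jar at (260,212), the green car at (237,224) and the boxcar at (184,243). The three wooden trays run from (246,302) to (356,238) and the repair tray is at (374,172). Next I'll fit poses from both depth clouds.

```bash
cat > m.py <<'E'
from h import *
from scipy.spatial import cKDTree
from scipy.sparse.csgraph import connected_components
A=[]
for c in ["scene","side"]:
    W=cloud(snapshot(c)); 
    f=W[np.isfinite(W[...,0])]
    b=f[(f[:,0]>.25)&(f[:,0]<.8)&(f[:,1]>-.5)&(f[:,1]<.5)]
    print(c,"bench z",np.median(b[np.abs(b[:,2])<.015,2]))
    A.append(b)
def rect(p):
    (cx,cy),(w,h),a=cv2.minAreaRect(p[:,:2].astype(np.float32)*1000)
    if w<h: w,h,a=h,w,a+90
    return f"c=({cx:.0f},{cy:.0f}) {w:.0f}x{h:.0f} ang={(a+90)%180-90:.1f}"
for name,sets in (("scene",A[:1]),("side",A[1:]),("both",A)):
    p=np.vstack(sets); p=p[(p[:,2]>.018)&(p[:,2]<.09)]
    t=cKDTree(p[:,:2]); g=t.sparse_distance_matrix(t,.009)
    n,l=connected_components(g)
    for i in range(n):
        q=p[l==i]
        if len(q)>60: print(name,len(q),rect(q),"top %.3f"%np.percentile(q[:,2],97))
E
python3 m.py
```

```text
scene bench z 0.001057416359181218
side bench z -0.0004731816763045571
scene 198 c=(321,408) 89x27 ang=-87.3 top 0.038
scene 145 c=(306,299) 32x25 ang=82.1 top 0.086
scene 551 c=(496,392) 176x110 ang=-0.8 top 0.030
scene 445 c=(414,242) 124x37 ang=-21.6 top 0.053
scene 139 c=(314,69) 77x24 ang=-77.4 top 0.029
scene 429 c=(441,90) 124x35 ang=4.6 top 0.053
scene 829 c=(708,406) 107x78 ang=-76.8 top 0.089
scene 558 c=(275,-197) 114x65 ang=73.6 top 0.032
scene 1501 c=(655,188) 175x150 ang=4.6 top 0.057
scene 648 c=(437,-82) 131x39 ang=20.8 top 0.054
scene 91 c=(776,426) 20x16 ang=88.3 top 0.089
scene 633 c=(407,-242) 132x37 ang=12.7 top 0.052
scene 1405 c=(648,0) 173x148 ang=-0.1 top 0.056
scene 673 c=(451,-379) 146x35 ang=-4.8 top 0.073
scene 1628 c=(646,-181) 174x147 ang=-4.6 top 0.056
scene 736 c=(662,-421) 140x31 ang=-19.6 top 0.034
side 113 c=(772,426) 23x15 ang=66.9 top 0.087
side 861 c=(694,408) 116x77 ang=43.2 top 0.088
side 684 c=(490,388) 175x116 ang=-2.0 top 0.028
side 1507 c=(651,186) 179x152 ang=4.7 top 0.055
side 239 c=(316,407) 95x26 ang=-87.2 top 0.036
side 273 c=(297,294
[... 667 characters left out ...]
) 182x116 ang=-1.1 top 0.030
both 1258 c=(412,240) 126x43 ang=-21.8 top 0.052
both 364 c=(310,69) 77x31 ang=-77.4 top 0.028
both 1113 c=(437,88) 132x37 ang=5.5 top 0.052
both 1690 c=(704,406) 108x86 ang=-76.6 top 0.088
both 1748 c=(275,-199) 119x66 ang=74.9 top 0.032
both 3012 c=(652,187) 181x153 ang=4.6 top 0.056
both 1676 c=(435,-83) 136x40 ang=21.5 top 0.053
both 129 c=(427,-1) 25x24 ang=30.7 top 0.032
both 204 c=(775,427) 23x22 ang=75.3 top 0.088
both 1901 c=(406,-242) 136x39 ang=11.7 top 0.051
both 2986 c=(645,-1) 180x150 ang=-0.1 top 0.055
both 2109 c=(449,-380) 150x37 ang=-5.0 top 0.071
both 3638 c=(644,-182) 179x149 ang=-4.6 top 0.056
both 1674 c=(659,-421) 144x33 ang=-19.8 top 0.033
```

Call:
drive_tool:
  motion:
    - [0.029,-0.0295,-0.009,0,0,-0.0155]
    - [0.029,-0.0295,-0.009,0,0,-0.0155]
    - [0.029,-0.0295,-0.009,0,0,-0.0155]
    - [0.029,-0.0295,-0.009,0,0,-0.0155]
    - [0.029,-0.0295,-0.009,0,0,-0.0155]
    - [0.029,-0.0295,-0.009,0,0,-0.0155]
    - [0.029,-0.0295,-0.009,0,0,-0.0155]
    - [0.029,-0.0295,-0.009,0,0,-0.0155]
    - [0.029,-0.0295,-0.009,0,0,-0.0155]
    - [0.029,-0.0295,-0.009,0,0,-0.0155]
    - [0,0,0,0,0,0]
    - [0,0,0,0,0,0]
  jaw: 0.062
  force: 15

```text
t: 2.7
position: [0.4117, 0.2416, 0.1739]
tool_rot: [[0.929, -0.0, 0.37], [-0.37, 0.0, 0.929], [-0.0, -1.0, 0.0]]
wrist_force: [1.0, -0.2, -0.6]
gripper_width: 0.704
```

```bash
cat > w.py <<'E'
from h import *
import sys
st=ctrl.state(); R=st["tool_rot"]; print("t",st["t"],np.round(st["position"],4),"yaw %.1f"%np.degrees(np.arctan2(R[1,0],R[0,0])),"w %.3f"%(st["gripper_width"]*.0881),np.round(st["wrist_force"],1))
if len(sys.argv)>1:
    s=snapshot("wrist"); save(s,sys.argv[1]); W=cloud(s); p=W[np.isfinite(W[...,0])]
    p=p[(p[:,2]>.02)&(p[:,2]<.07)&(np.hypot(*(p[:,:2]-st["position"][:2]).T)<.1)]
    (cx,cy),wh,a=cv2.minAreaRect(p[:,:2].astype(np.float32)*1000); print(len(p),cx,cy,wh,a)
E
python3 w.py wrist0
```

```text
t 2.7 [0.4117 0.2416 0.1739] yaw -21.7 w 0.062 [ 1.  -0.2 -0.6]
7675 411.02081298828125 242.9190673828125 (36.12739944458008, 121.34856414794922) 69.17964935302734
```

View pics/wrist0.png

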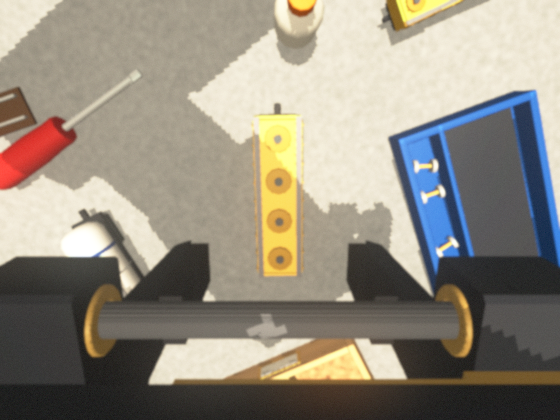

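The wrist view shows the hopper at (279,190), centred between the fingers and matching the fit. I'll descend and grip.

Call:
drive_tool:
  motion:
    - [0,0,-0.03,0,0,0]
    - [0,0,-0.03,0,0,0]
    - [0,0,-0.03,0,0,0]
    - [0,0,-0.02,0,0,0]
    - [0,0,-0.014,0,0,0]
    - [0,0,0,0,0,0]

```text
t: 3.5
position: [0.4115, 0.2417, 0.0494]
tool_rot: [[0.929, -0.001, 0.369], [-0.369, -0.0, 0.929], [-0.001, -1.0, -0.001]]
wrist_force: [-0.1, 0.1, 0.2]
gripper_width: 0.703
```

Call:
drive_tool:
  motion:
    - [0,0,0,0,0,0]
    - [0,0,0,0,0,0]
    - [0,0,0,0,0,0]
    - [0,0,0,0,0,0]
    - [0,0,0,0,0,0]
    - [0,0,0,0,0,0]
  jaw: 0.02
  force: 15

```text
t: 4.25
position: [0.4123, 0.2414, 0.0502]
tool_rot: [[0.929, 0.001, 0.37], [-0.37, 0.0, 0.929], [0.001, -1.0, 0.001]]
wrist_force: [-1.7, 0.2, 4.7]
gripper_width: 0.394
```

Call:
drive_tool:
  motion:
    - [0,0,0.01,0,0,0]
    - [0,0,0.02,0,0,0]
    - [0,0,0.03,0,0,0]
    - [0,0,0.03,0,0,0]
    - [0,0,0.03,0,0,0]
    - [0,0,0,0,0,0]

```text
t: 5.0
position: [0.4126, 0.2414, 0.1714]
tool_rot: [[0.929, 0.004, 0.37], [-0.37, 0.001, 0.929], [0.003, -1.0, 0.002]]
wrist_force: [0.0, -0.3, -1.7]
gripper_width: 0.399
```

Call:
drive_tool:
  motion:
    - [0.02,-0.0016,0,0,0,0.0383]
    - [0.02,-0.0016,0,0,0,0.0383]
    - [0.02,-0.0016,0,0,0,0.0383]
    - [0.02,-0.0016,0,0,0,0.0383]
    - [0.02,-0.0016,0,0,0,0.0383]
    - [0.02,-0.0016,0,0,0,0.0383]
    - [0.02,-0.0016,0,0,0,0.0383]
    - [0.02,-0.0016,0,0,0,0.0383]
    - [0.02,-0.0016,0,0,0,0.0383]
    - [0.02,-0.0016,0,0,0,0.0383]
    - [0.02,-0.0016,0,0,0,0.0383]
    - [0.0175,-0.001,0,0,0,0.0383]
    - [0,0,0,0,0,0]
    - [0,0,0,0,0,0]

```text
t: 6.75
position: [0.6487, 0.2228, 0.1687]
tool_rot: [[0.997, -0.002, -0.08], [0.08, -0.0, 0.997], [-0.002, -1.0, -0.0]]
wrist_force: [-0.1, -0.3, -0.4]
gripper_width: 0.391
```

```bash
python3 w.py wrist1
```

```text
t 6.75 [0.6487 0.2228 0.1687] yaw 4.6 w 0.034 [-0.1 -0.3 -0.4]
10363 638.6974487304688 192.7429656982422 (144.80442810058594, 134.08084106445312) 4.5283637046813965
```

View pics/wrist1.png

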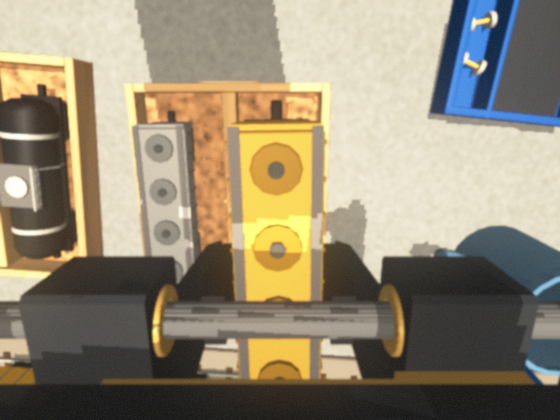

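The wrist view shows the hopper level and centred over the free lane (x≈277, lane 235–325). I'll lower it slowly.

Call:
drive_tool:
  motion:
    - [0,0,-0.02,0,0,0]
    - [0,0,-0.025,0,0,0]
    - [0,0,-0.025,0,0,0]
    - [0,0,-0.02,0,0,0]
    - [0,0,-0.01,0,0,0]
    - [0,0,-0.008,0,0,0]
    - [0,0,-0.004,0,0,0]
    - [0,0,0,0,0,0]
    - [0,0,0,0,0,0]

```text
t: 7.92
position: [0.6498, 0.2227, 0.0583]
tool_rot: [[0.997, 0.001, -0.081], [0.081, 0.0, 0.997], [0.001, -1.0, 0.0]]
wrist_force: [-0.0, -0.2, -1.3]
gripper_width: 0.396
```

Call:
drive_tool:
  motion:
    - [0,0,-0.0015,0,0,0]
    - [0,0,-0.001,0,0,0]
    - [0,0,0,0,0,0]
    - [0,0,0,0,0,0]

```text
t: 8.43
position: [0.6496, 0.2227, 0.0553]
tool_rot: [[0.997, 0.0, -0.081], [0.081, 0.0, 0.997], [0.0, -1.0, 0.0]]
wrist_force: [0.0, 0.0, -1.4]
gripper_width: 0.399
```

Call:
drive_tool:
  motion:
    - [0,0,0,0,0,0]
    - [0,0,0,0,0,0]
    - [0,0,0,0,0,0]
    - [0,0,0,0,0,0]
    - [0,0,0.02,0,0,0]
    - [0,0,0.03,0,0,0]
    - [0,0,0.04,0,0,0]
    - [0,0,0.025,0,0,0]
    - [0,0,0,0,0,0]
  jaw: 0.062

```text
t: 9.55
position: [0.6502, 0.2228, 0.1721]
tool_rot: [[0.997, 0.004, -0.081], [0.081, 0.001, 0.997], [0.004, -1.0, 0.0]]
wrist_force: [0.2, -0.1, -1.3]
gripper_width: 0.705
```

```bash
python3 w.py wrist2
```

```text
t 9.55 [0.6502 0.2228 0.1721] yaw 4.6 w 0.062 [ 0.2 -0.1 -1.3]
22016 652.9871826171875 193.2900848388672 (173.1609649658203, 135.40060424804688) 4.567043781280518
```

View pics/wrist2.png

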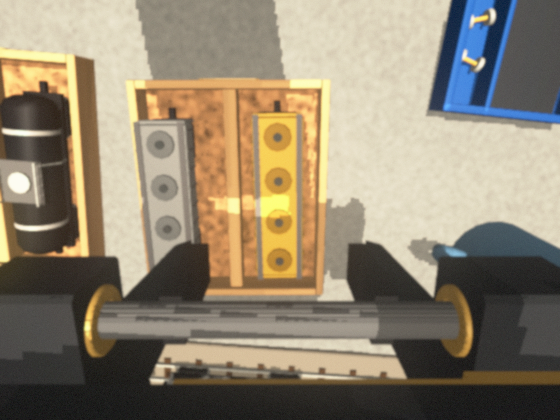

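The hopper at (277,195) sits straight in its lane. Next is the tank car.

Call:
drive_tool:
  motion:
    - [-0.0214,-0.0134,0,0,0,0]
    - [-0.0214,-0.0134,0,0,0,0]
    - [-0.0214,-0.0134,0,0,0,0]
    - [-0.0214,-0.0134,0,0,0,0]
    - [-0.0214,-0.0134,0,0,0,0]
    - [-0.0214,-0.0134,0,0,0,0]
    - [-0.0214,-0.0134,0,0,0,0]
    - [-0.0214,-0.0134,0,0,0,0]
    - [-0.0214,-0.0134,0,0,0,0]
    - [-0.0214,-0.0134,0,0,0,0]
    - [0,0,0,0,0,0]
    - [0,0,0,0,0,0]

```text
t: 11.1
position: [0.4361, 0.0889, 0.1698]
tool_rot: [[0.997, -0.0, -0.081], [0.081, 0.0, 0.997], [-0.0, -1.0, 0.0]]
wrist_force: [0.1, -0.2, -0.2]
gripper_width: 0.7
```

```bash
python3 w.py wrist3
```

```text
t 11.1 [0.4361 0.0889 0.1698] yaw 4.6 w 0.062 [ 0.1 -0.2 -0.2]
7365 436.8178405761719 48.673858642578125 (117.09684753417969, 117.72654724121094) 3.621143102645874
```

View pics/wrist3.png

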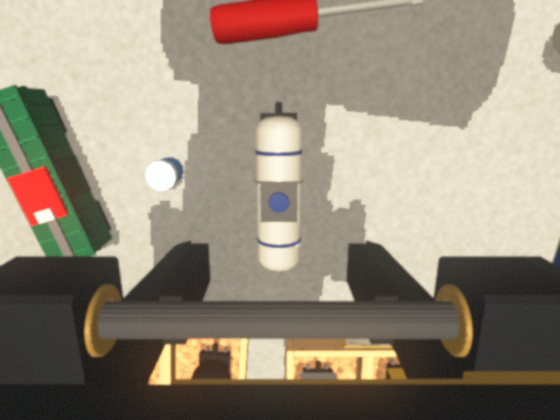

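The tank car at (279,195) is centred between the fingers, and the jar at (163,175) is clear. I'll grip it.

Call:
drive_tool:
  motion:
    - [0,0,-0.03,0,0,0]
    - [0,0,-0.03,0,0,0]
    - [0,0,-0.03,0,0,0]
    - [0,0,-0.02,0,0,0]
    - [0,0,-0.012,0,0,0]
    - [0,0,0,0,0,0]

```text
t: 11.9
position: [0.4356, 0.0889, 0.0477]
tool_rot: [[0.997, -0.001, -0.081], [0.081, 0.0, 0.997], [-0.001, -1.0, 0.0]]
wrist_force: [0.3, 0.2, 0.3]
gripper_width: 0.703
```

Call:
drive_tool:
  motion:
    - [0,0,0,0,0,0]
    - [0,0,0,0,0,0]
    - [0,0,0,0,0,0]
    - [0,0,0,0,0,0]
    - [0,0,0,0,0,0]
    - [0,0,0,0,0,0]
  jaw: 0.02
  force: 15

```text
t: 12.65
position: [0.4358, 0.0887, 0.0486]
tool_rot: [[0.997, 0.001, -0.081], [0.081, 0.0, 0.997], [0.001, -1.0, -0.0]]
wrist_force: [-0.4, 2.5, 5.1]
gripper_width: 0.376
```

Call:
drive_tool:
  motion:
    - [0,0,0.01,0,0,0]
    - [0,0,0.02,0,0,0]
    - [0,0,0.03,0,0,0]
    - [0,0,0.03,0,0,0]
    - [0,0,0.03,0,0,0]
    - [0,0,0,0,0,0]

```text
t: 13.4
position: [0.4361, 0.0886, 0.17]
tool_rot: [[0.997, 0.004, -0.081], [0.081, -0.0, 0.997], [0.004, -1.0, -0.001]]
wrist_force: [0.4, -0.2, -1.6]
gripper_width: 0.377
```

Call:
drive_tool:
  motion:
    - [0.021,-0.0126,0,0,0,-0.008]
    - [0.021,-0.0126,0,0,0,-0.008]
    - [0.021,-0.0126,0,0,0,-0.008]
    - [0.021,-0.0126,0,0,0,-0.008]
    - [0.021,-0.0126,0,0,0,-0.008]
    - [0.021,-0.0126,0,0,0,-0.008]
    - [0.021,-0.0126,0,0,0,-0.008]
    - [0.021,-0.0126,0,0,0,-0.008]
    - [0.021,-0.0126,0,0,0,-0.008]
    - [0.021,-0.0126,0,0,0,-0.008]
    - [0,0,0,0,0,0]
    - [0,0,0,0,0,0]

```text
t: 14.9
position: [0.6446, -0.0369, 0.1672]
tool_rot: [[1.0, -0.002, -0.001], [0.001, 0.001, 1.0], [-0.002, -1.0, 0.001]]
wrist_force: [-0.2, -0.8, -0.7]
gripper_width: 0.375
```

```bash
python3 w.py wrist4
```

```text
t 14.9 [ 0.6446 -0.0369  0.1672] yaw 0.1 w 0.033 [-0.2 -0.8 -0.7]
17380 645.4671630859375 -37.268348693847656 (172.35235595703125, 199.0177459716797) 0.07302834838628769
```

View pics/wrist4.png

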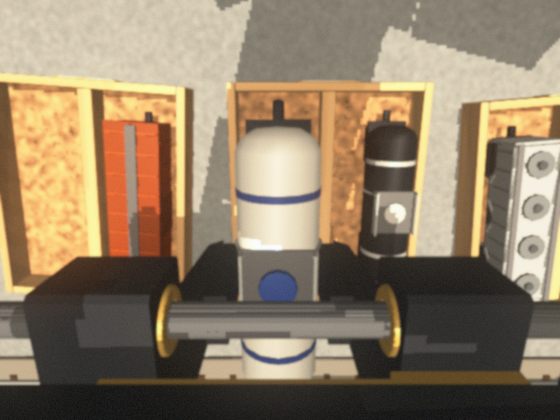

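The tank is level and over the left (free) lane (230–325). I'll lower it.

Call:
drive_tool:
  motion:
    - [0,0,-0.02,0,0,0]
    - [0,0,-0.025,0,0,0]
    - [0,0,-0.025,0,0,0]
    - [0,0,-0.02,0,0,0]
    - [0,0,-0.01,0,0,0]
    - [0,0,-0.006,0,0,0]
    - [0,0,-0.004,0,0,0]
    - [0,0,-0.0015,0,0,0]
    - [0,0,-0.001,0,0,0]
    - [0,0,0,0,0,0]
    - [0,0,0,0,0,0]

```text
t: 16.32
position: [0.6456, -0.0374, 0.0559]
tool_rot: [[1.0, 0.0, -0.001], [0.001, -0.0, 1.0], [0.0, -1.0, -0.0]]
wrist_force: [-0.3, -0.2, -3.0]
gripper_width: 0.378
```

Call:
drive_tool:
  motion:
    - [0,0,-0.001,0,0,0]
    - [0,0,0,0,0,0]
    - [0,0,0,0,0,0]

```text
t: 16.7
position: [0.6456, -0.0374, 0.0547]
tool_rot: [[1.0, -0.0, -0.001], [0.001, -0.0, 1.0], [-0.0, -1.0, -0.0]]
wrist_force: [-0.6, -1.4, -2.0]
gripper_width: 0.379
```

Call:
drive_tool:
  motion:
    - [0,0,0,0,0,0]
    - [0,0,0,0,0,0]
    - [0,0,0,0,0,0]
    - [0,0,0,0,0,0]
    - [0,0,0.02,0,0,0]
    - [0,0,0.03,0,0,0]
    - [0,0,0.04,0,0,0]
    - [0,0,0.025,0,0,0]
    - [0,0,0,0,0,0]
  jaw: 0.062

```text
t: 17.82
position: [0.6461, -0.0374, 0.1715]
tool_rot: [[1.0, 0.004, -0.001], [0.001, -0.001, 1.0], [0.004, -1.0, -0.001]]
wrist_force: [-0.1, -0.5, -1.3]
gripper_width: 0.707
```

```bash
python3 w.py wrist5
```

```text
t 17.825 [ 0.6461 -0.0374  0.1715] yaw 0.0 w 0.062 [-0.1 -0.5 -1.3]
25965 645.8285522460938 -38.018653869628906 (198.21865844726562, 173.8667755126953) 89.48566436767578
```

View pics/wrist5.png

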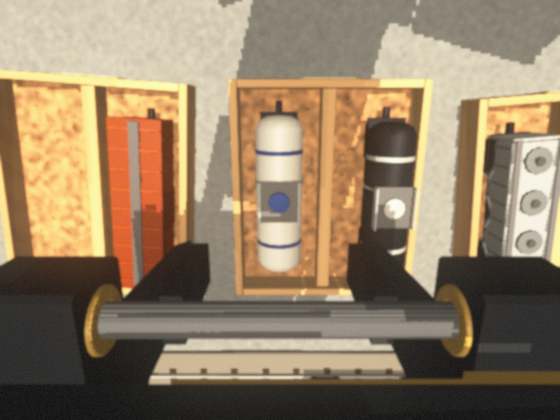

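The tank car at (279,195) is upright in its lane. Next is the boxcar, which I'll check numerically.

Call:
drive_tool:
  motion:
    - [-0.0201,-0.0171,0,0,0,0.0174]
    - [-0.0201,-0.0171,0,0,0,0.0174]
    - [-0.0201,-0.0171,0,0,0,0.0174]
    - [-0.0201,-0.0171,0,0,0,0.0174]
    - [-0.0201,-0.0171,0,0,0,0.0174]
    - [-0.0201,-0.0171,0,0,0,0.0174]
    - [-0.0201,-0.0171,0,0,0,0.0174]
    - [-0.0201,-0.0171,0,0,0,0.0174]
    - [-0.0201,-0.0171,0,0,0,0.0174]
    - [-0.0201,-0.0171,0,0,0,0.0174]
    - [-0.0201,-0.0171,0,0,0,0.0174]
    - [-0.0201,-0.0171,0,0,0,0.0174]
    - [0,0,0,0,0,0]
    - [0,0,0,0,0,0]

```text
t: 19.62
position: [0.4045, -0.242, 0.1691]
tool_rot: [[0.978, -0.001, -0.208], [0.208, 0.001, 0.978], [-0.001, -1.0, 0.001]]
wrist_force: [-0.5, 0.5, -0.4]
gripper_width: 0.704
```

```bash
python3 w.py wrist6
```

```text
t 19.625 [ 0.4045 -0.242   0.1691] yaw 12.0 w 0.062 [-0.5  0.5 -0.4]
8646 404.1990661621094 -242.26458740234375 (126.35344696044922, 36.24298095703125) 12.475499153137207
```

Matches to within 1 mm. I'll grip it.

Call:
drive_tool:
  motion:
    - [0,0,-0.03,0,0,0]
    - [0,0,-0.03,0,0,0]
    - [0,0,-0.03,0,0,0]
    - [0,0,-0.02,0,0,0]
    - [0,0,-0.01,0,0,0]
    - [0,0,0,0,0,0]

```text
t: 20.42
position: [0.4046, -0.2422, 0.0495]
tool_rot: [[0.978, -0.001, -0.209], [0.209, 0.001, 0.978], [-0.0, -1.0, 0.001]]
wrist_force: [-0.2, -0.4, 0.0]
gripper_width: 0.703
```

Call:
drive_tool:
  motion:
    - [0,0,0,0,0,0]
    - [0,0,0,0,0,0]
    - [0,0,0,0,0,0]
    - [0,0,0,0,0,0]
    - [0,0,0,0,0,0]
    - [0,0,0,0,0,0]
  jaw: 0.02
  force: 15

```text
t: 21.18
position: [0.4045, -0.2427, 0.0502]
tool_rot: [[0.978, 0.001, -0.208], [0.208, -0.001, 0.978], [0.0, -1.0, -0.001]]
wrist_force: [-1.4, 0.8, 5.5]
gripper_width: 0.397
```

Call:
drive_tool:
  motion:
    - [0,0,0.01,0,0,0]
    - [0,0,0.02,0,0,0]
    - [0,0,0.03,0,0,0]
    - [0,0,0.03,0,0,0]
    - [0,0,0.03,0,0,0]
    - [0,0,0,0,0,0]

```text
t: 21.92
position: [0.4048, -0.2429, 0.1716]
tool_rot: [[0.978, 0.003, -0.208], [0.208, -0.003, 0.978], [0.002, -1.0, -0.004]]
wrist_force: [0.2, -1.2, -1.9]
gripper_width: 0.399
```

Call:
drive_tool:
  motion:
    - [0.0198,0.0021,0,0,0,-0.0239]
    - [0.0198,0.0021,0,0,0,-0.0239]
    - [0.0198,0.0021,0,0,0,-0.0239]
    - [0.0198,0.0021,0,0,0,-0.0239]
    - [0.0198,0.0021,0,0,0,-0.0239]
    - [0.0198,0.0021,0,0,0,-0.0239]
    - [0.0198,0.0021,0,0,0,-0.0239]
    - [0.0198,0.0021,0,0,0,-0.0239]
    - [0.0198,0.0021,0,0,0,-0.0239]
    - [0.0198,0.0021,0,0,0,-0.0239]
    - [0.0198,0.0021,0,0,0,-0.0239]
    - [0.0198,0.0021,0,0,0,-0.0239]
    - [0,0,0,0,0,0]
    - [0,0,0,0,0,0]

```text
t: 23.68
position: [0.6412, -0.2173, 0.1687]
tool_rot: [[0.997, -0.002, 0.077], [-0.077, 0.001, 0.997], [-0.002, -1.0, 0.001]]
wrist_force: [-0.1, -0.8, 0.2]
gripper_width: 0.392
```

```bash
python3 w.py wrist7
```

```text
t 23.675 [ 0.6412 -0.2173  0.1687] yaw -4.4 w 0.035 [-0.1 -0.8  0.2]
10496 612.9625854492188 -171.6498565673828 (181.80979919433594, 92.66456604003906) 33.326663970947266
```

View pics/wrist7.png

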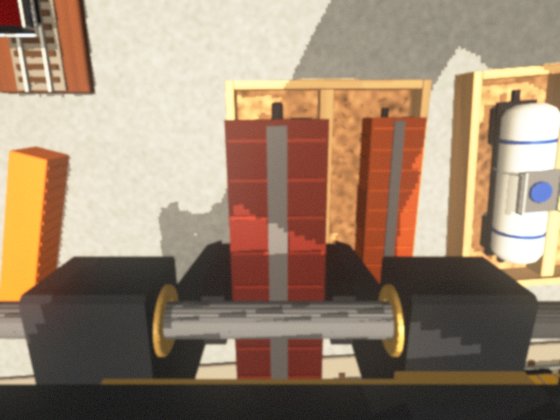

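The boxcar is over the free left lane (230–322). I'll lower and release it.

Call:
drive_tool:
  motion:
    - [0,0,-0.02,0,0,0]
    - [0,0,-0.025,0,0,0]
    - [0,0,-0.025,0,0,0]
    - [0,0,-0.02,0,0,0]
    - [0,0,-0.01,0,0,0]
    - [0,0,-0.008,0,0,0]
    - [0,0,-0.004,0,0,0]
    - [0,0,-0.0015,0,0,0]
    - [0,0,-0.001,0,0,0]
    - [0,0,0,0,0,0]
    - [0,0,0,0,0,0]

```text
t: 25.1
position: [0.642, -0.2173, 0.0554]
tool_rot: [[0.997, 0.0, 0.077], [-0.077, -0.0, 0.997], [0.0, -1.0, -0.0]]
wrist_force: [-0.7, -0.9, -1.1]
gripper_width: 0.398
```

Call:
drive_tool:
  motion:
    - [0,0,0,0,0,0]
    - [0,0,0,0,0,0]
    - [0,0,0,0,0,0]
    - [0,0,0,0,0,0]
    - [0,0,0.02,0,0,0]
    - [0,0,0.03,0,0,0]
    - [0,0,0.04,0,0,0]
    - [0,0,0.025,0,0,0]
    - [0,0,0,0,0,0]
  jaw: 0.062

```text
t: 26.22
position: [0.6425, -0.2176, 0.1721]
tool_rot: [[0.997, 0.003, 0.077], [-0.077, -0.002, 0.997], [0.004, -1.0, -0.002]]
wrist_force: [0.7, 0.4, -0.6]
gripper_width: 0.707
```

```bash
python3 w.py wrist8
```

```text
t 26.225 [ 0.6425 -0.2176  0.1721] yaw -4.4 w 0.062 [ 0.7  0.4 -0.6]
22925 643.6035766601562 -186.42724609375 (135.45664978027344, 172.41395568847656) 85.73136138916016
```

View pics/wrist8.png

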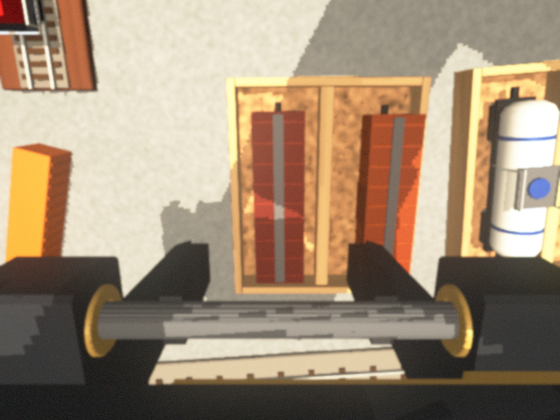

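The boxcar at (278,195) is in its lane. Next is the green car.

Call:
drive_tool:
  motion:
    - [-0.0173,0.0112,0,0,0,0.0372]
    - [-0.0173,0.0112,0,0,0,0.0372]
    - [-0.0173,0.0112,0,0,0,0.0372]
    - [-0.0173,0.0112,0,0,0,0.0372]
    - [-0.0173,0.0112,0,0,0,0.0372]
    - [-0.0173,0.0112,0,0,0,0.0372]
    - [-0.0173,0.0112,0,0,0,0.0372]
    - [-0.0173,0.0112,0,0,0,0.0372]
    - [-0.0173,0.0112,0,0,0,0.0372]
    - [-0.0173,0.0112,0,0,0,0.0372]
    - [-0.0173,0.0112,0,0,0,0.0372]
    - [-0.0173,0.0112,0,0,0,0.0372]
    - [0,0,0,0,0,0]
    - [0,0,0,0,0,0]

```text
t: 28.02
position: [0.4348, -0.0833, 0.1698]
tool_rot: [[0.933, -0.0, -0.36], [0.36, 0.0, 0.933], [-0.0, -1.0, 0.0]]
wrist_force: [-0.5, -0.5, 0.5]
gripper_width: 0.705
```

```bash
python3 w.py wrist9
```

```text
t 28.025 [ 0.4348 -0.0833  0.1698] yaw 21.1 w 0.062 [-0.5 -0.5  0.5]
9281 421.2181091308594 -49.58815002441406 (126.23860931396484, 108.89049530029297) 21.557327270507812
```

View pics/wrist9.png

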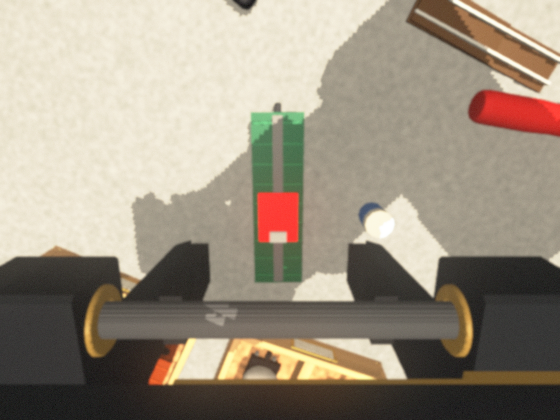

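The green car with its red tag at (278,200) is centred, and the jar at (377,220) is about 79 mm to the side, so it is clear. I'll grip it.

Call:
drive_tool:
  motion:
    - [0,0,-0.03,0,0,0]
    - [0,0,-0.03,0,0,0]
    - [0,0,-0.03,0,0,0]
    - [0,0,-0.02,0,0,0]
    - [0,0,-0.01,0,0,0]
    - [0,0,0,0,0,0]

```text
t: 28.82
position: [0.4345, -0.0831, 0.0499]
tool_rot: [[0.933, -0.001, -0.361], [0.361, 0.0, 0.933], [-0.001, -1.0, 0.001]]
wrist_force: [0.7, -0.5, -0.6]
gripper_width: 0.702
```

Call:
drive_tool:
  motion:
    - [0,0,0,0,0,0]
    - [0,0,0,0,0,0]
    - [0,0,0,0,0,0]
    - [0,0,0,0,0,0]
    - [0,0,0,0,0,0]
    - [0,0,0,0,0,0]
  jaw: 0.02
  force: 15

```text
t: 29.58
position: [0.4346, -0.083, 0.0506]
tool_rot: [[0.933, 0.001, -0.361], [0.361, -0.0, 0.933], [0.001, -1.0, -0.001]]
wrist_force: [-1.8, 0.0, 6.0]
gripper_width: 0.397
```

Call:
drive_tool:
  motion:
    - [0,0,0.01,0,0,0]
    - [0,0,0.02,0,0,0]
    - [0,0,0.03,0,0,0]
    - [0,0,0.04,0,0,0]
    - [0,0,0.04,0,0,0]
    - [0,0,0,0,0,0]

```text
t: 30.32
position: [0.435, -0.0832, 0.1928]
tool_rot: [[0.933, 0.005, -0.361], [0.361, -0.002, 0.933], [0.004, -1.0, -0.004]]
wrist_force: [-0.5, -0.0, -1.7]
gripper_width: 0.399
```

Call:
drive_tool:
  motion:
    - [0.0029,0.0244,0,0,0,-0.0195]
    - [0.0029,0.0244,0,0,0,-0.0195]
    - [0.0029,0.0244,0,0,0,-0.0195]
    - [0.0029,0.0244,0,0,0,-0.0195]
    - [0.0029,0.0244,0,0,0,-0.0195]
    - [0.0029,0.0244,0,0,0,-0.0195]
    - [0.0029,0.0244,0,0,0,-0.0195]
    - [0.0029,0.0244,0,0,0,-0.0195]
    - [0.0029,0.0244,0,0,0,-0.0195]
    - [0.0029,0.0244,0,0,0,-0.0195]
    - [0.0029,0.0244,0,0,0,-0.0195]
    - [0.0029,0.0244,0,0,0,-0.0195]
    - [0.0029,0.0244,0,0,0,-0.0195]
    - [0.0029,0.0244,0,0,0,-0.0195]
    - [0.0029,0.0244,0,0,0,-0.0195]
    - [0.0029,0.0244,0,0,0,-0.0195]
    - [0.0029,0.0244,0,0,0,-0.0195]
    - [0.0029,0.0244,0,0,0,-0.0195]
    - [0.0029,0.0244,0,0,0,-0.0195]
    - [0.0029,0.0244,0,0,0,-0.0195]

```text
t: 32.83
position: [0.4919, 0.4056, 0.1886]
tool_rot: [[1.0, -0.003, 0.021], [-0.021, -0.001, 1.0], [-0.002, -1.0, -0.001]]
wrist_force: [0.7, -0.2, -1.4]
gripper_width: 0.395
```

Call:
drive_tool:
  motion:
    - [0,0,0,0,0,0]
    - [0,0,0,0,0,0]
    - [0,0,-0.02,0,0,0]
    - [0,0,0,0,0,0]
    - [0,0,0,0,0,0]

```text
t: 33.45
position: [0.4926, 0.4047, 0.1709]
tool_rot: [[1.0, 0.0, 0.021], [-0.021, 0.0, 1.0], [0.0, -1.0, 0.0]]
wrist_force: [-0.2, -0.4, -1.5]
gripper_width: 0.4
```

```bash
python3 w.py wrist10
```

```text
t 33.45 [0.4926 0.4047 0.1709] yaw -1.2 w 0.035 [-0.2 -0.4 -1.5]
3216 473.88299560546875 392.57037353515625 (104.339111328125, 135.86451721191406) 88.67920684814453
```

View pics/wrist10.png

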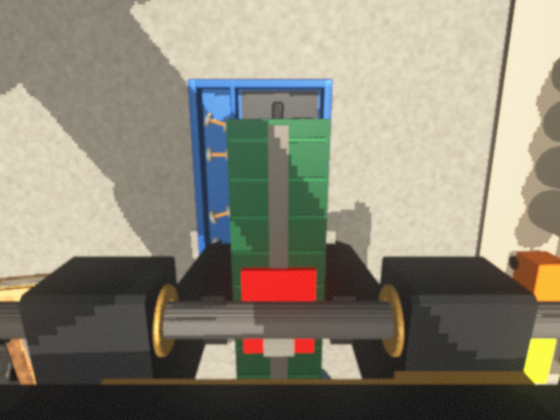

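The green car is over the dark lane (240–325). The gripper body reaches y≈0.50 on the right, so I'll check the diorama's clearance.

```bash
python3 - <<'E'
from h import *
for c in("wrist","side","scene"):
    W=cloud(snapshot(c)).reshape(-1,3)
    for y in np.arange(.46,.62,.02):
        p=W[(W[:,1]>y)&(W[:,1]<y+.02)&(W[:,0]>.43)&(W[:,0]<.56)&(W[:,2]<.16)]
        print(c,round(y,2),len(p),np.round(p[:,2].max(),3) if len(p) else None)
E
```

```text
wrist 0.46 3285 0.003
wrist 0.48 3510 0.003
wrist 0.5 3456 0.003
wrist 0.52 3507 0.003
wrist 0.54 3465 0.003
wrist 0.56 3560 0.008
wrist 0.58 4250 0.009
wrist 0.6 6271 0.046
side 0.46 33 0.005
side 0.48 197 0.006
side 0.5 167 0.005
side 0.52 176 0.006
side 0.54 173 0.006
side 0.56 138 0.009
side 0.58 122 0.011
side 0.6 754 0.11
scene 0.46 153 0.008
scene 0.48 135 0.005
scene 0.5 101 0.007
scene 0.52 104 0.006
scene 0.54 115 0.007
scene 0.56 182 0.012
scene 0.58 200 0.015
scene 0.6 585 0.111
```

Clear until y≈0.60. I'll lower and release.

Call:
drive_tool:
  motion:
    - [0,0,-0.02,0,0,0]
    - [0,0,-0.025,0,0,0]
    - [0,0,-0.025,0,0,0]
    - [0,0,-0.02,0,0,0]
    - [0,0,-0.01,0,0,0]
    - [0,0,-0.008,0,0,0]
    - [0,0,-0.004,0,0,0]
    - [0,0,-0.002,0,0,0]
    - [0,0,-0.001,0,0,0]
    - [0,0,0,0,0,0]
    - [0,0,0,0,0,0]

```text
t: 35.02
position: [0.4925, 0.4052, 0.0557]
tool_rot: [[1.0, 0.001, 0.021], [-0.021, 0.0, 1.0], [0.001, -1.0, 0.0]]
wrist_force: [0.1, -1.6, 1.6]
gripper_width: 0.396
```

Call:
drive_tool:
  motion:
    - [0,0,0,0,0,0]
    - [0,0,0,0,0,0]
    - [0,0,0,0,0,0]
    - [0,0,0,0,0,0]
    - [0,0,0.02,0,0,0]
    - [0,0,0.03,0,0,0]
    - [0,0,0.04,0,0,0]
    - [0,0,0.04,0,0,0]
    - [-0.03,0.03,0.04,0,0,0]
    - [-0.03,0.03,0.03,0,0,0]
    - [-0.04,0.03,0,0,0,0]
    - [-0.04,0.03,0,0,0,0]
    - [0,0,0,0,0,0]
    - [0,0,0,0,0,0]
  jaw: 0.062

```text
t: 36.78
position: [0.3528, 0.5248, 0.2552]
tool_rot: [[1.0, 0.0, 0.021], [-0.021, -0.0, 1.0], [0.0, -1.0, -0.0]]
wrist_force: [-0.3, -0.1, -0.8]
gripper_width: 0.705
```

```bash
python3 w.py; python3 m.py | grep both; python3 - <<'E'
from h import *
s=snapshot("scene"); cv2.imwrite("pics/final.png",cv2.resize(s["color"][110:350,110:430,::-1],(800,600)))
E
```

```text
t 36.775 [0.3528 0.5248 0.2552] yaw -1.2 w 0.062 [-0.3 -0.1 -0.8]
both 436 c=(319,407) 91x33 ang=-88.2 top 0.038
both 417 c=(300,298) 37x30 ang=12.8 top 0.086
both 2343 c=(492,390) 180x113 ang=-0.8 top 0.058
both 381 c=(310,74) 88x32 ang=-79.2 top 0.028
both 1684 c=(694,407) 112x82 ang=43.9 top 0.088
both 1754 c=(274,-199) 118x65 ang=75.1 top 0.031
both 4156 c=(653,186) 179x152 ang=4.8 top 0.056
both 131 c=(427,-2) 25x22 ang=54.6 top 0.032
both 202 c=(774,430) 26x19 ang=86.4 top 0.089
both 4215 c=(646,-1) 179x151 ang=-0.3 top 0.056
both 2111 c=(449,-380) 150x37 ang=-4.7 top 0.072
both 5322 c=(644,-182) 178x149 ang=-4.0 top 0.056
both 1680 c=(659,-422) 144x34 ang=-19.6 top 0.033
```

View pics/final.png

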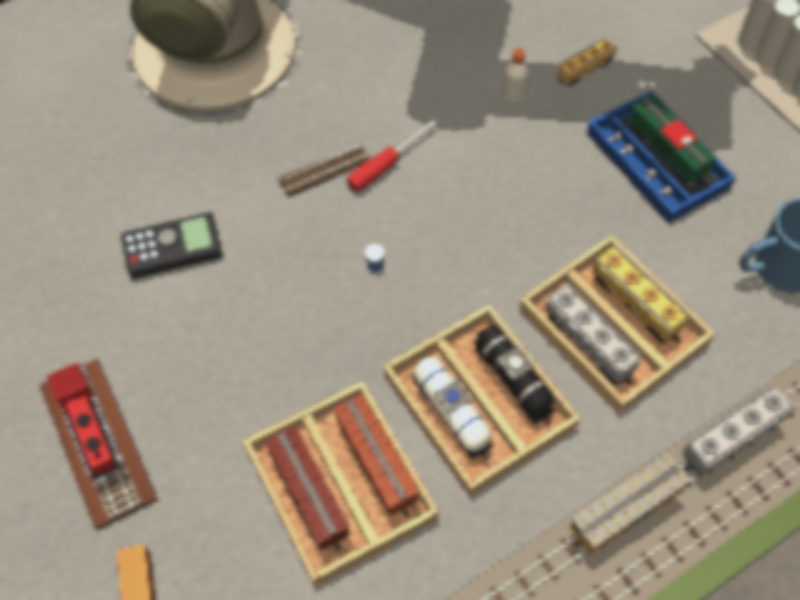

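All four cars sit upright in their lanes, and the jar and locomotive haven't moved. I'll do one numeric check of the car roofs, then hand in.

```bash
python3 - <<'E'
from h import *
P=np.vstack([cloud(snapshot(c)).reshape(-1,3) for c in("scene","side")])
for n,t,a,ln in(("tank",(646,-1),-.1,-36),("hopper",(653,187),4.6,36),("box",(645,-182),-4.4,-36),("bad",(493,390),-1.1,14)):
    r=np.radians(a); R=np.array([[np.cos(r),-np.sin(r)],[np.sin(r),np.cos(r)]])
    L=(P[:,:2]*1000-t)@R; k=(P[:,2]>.036)&(P[:,2]<.07)&(abs(L[:,0])<85)&(abs(L[:,1]-ln)<32)
    (cx,cy),wh,an=cv2.minAreaRect(L[k].astype(np.float32)); print(n,"local",round(cx,1),round(cy,1),"want 0",ln,np.round(wh),round(an,1),"ztop",np.round(np.percentile(P[k,2],98),3))
job_done()
E
```

```text
tank local -2.1 -36.8 want 0 -36 [ 37. 121.] 89.8 ztop 0.059
hopper local -3.0 34.0 want 0 36 [128.  42.] 1.2 ztop 0.057
box local -1.4 -35.2 want 0 -36 [130.  41.] 0.6 ztop 0.057
bad local -1.2 13.1 want 0 14 [131.  46.] 0.4 ztop 0.059
the job is handed in; nothing more can be done
```

All four freight cars are put away and the job is handed in, at about 37 s of the 112 s allowed. The hand-in itself reports no verdict.

I placed them one at a time with a top grasp: the hopper, the tank car and the untagged boxcar in their matching wooden trays, and the red-tagged car in the blue repair tray.

In the last check, from the depth images:

| Car | Off along the lane | Off across the lane | Direction error |
|---|---|---|---|
| Tank car | 2.1 mm | 0.8 mm | 0.2° |
| Hopper | 3.0 mm | 2.0 mm | 1.2° |
| Boxcar | 1.4 mm | 0.8 mm | 0.6° |
| Bad-order car | 1.2 mm | 0.9 mm | 0.4° |

- **Upright:** roof heights match cars standing on their wheels on the tray floor, within the cameras' 2 to 3 mm.
- **Bystanders:** the paint jar and the locomotive were measured within 1 mm of where they started.
- **Gripper:** it was open and well clear of everything.

No check failed or disagreed.

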